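# Change-out of a spent fuse under a snap-fit cover

### The arm

A 7-joint arm with a two-finger parallel gripper is mounted at the origin on a cart in front of the work surface, level with it; the furniture and walls round the work are solid. World frame = base frame: x ahead of the robot, y to its left, z up, the work surface at z = 0. Lengths are in m, angles in rad, forces in N, time in s.
With the tool pointing down it reaches from about 0.425 to 0.875 m from the base axis. Payload 4.7 kg.
Tool frame: the origin (TCP) lies at the very end of the fingers, on their centre line; the grasp point (between the pads) lies env.grip_depth behind it (env.grip_depth is the distance from the TCP to the grasp point, in m); z points along the fingers, y is the line along which they close (so a half turn about z gives the same grasp; the last joint's range is limited). The gripper opens to 85 mm and grips with 20 to 120 N. Pads are 22 mm wide; open, the fingers measure 114 mm over their backs; the gripper's body (76 mm by 85 mm) begins 54 mm behind the grasp point. The pads swing forward as they close: fully open they stand 13 mm farther back than shut.
Start: joints at [1.127, 0.321, -0.07, 1.45, 0.023, 1.371, -0.057], TCP at [0.287, -0.583, 0.198] pointing down, gripper open.
Joint ranges: [-2.86, 2.86], [-0.3, 2.09], [-1.38, 1.24], [0.06, 2.45], [-1.56, 4.7], [0.09, 2.05], [-2.69, 2.69]. Speed limits (rad/s): [2.57, 2.57, 3.14, 3.14, 3.14, 3.14, 3.14].

### API

Orientations are given as [roll, pitch, yaw] about the fixed x, y, z axes, in that order (R = Rz(yaw) Ry(pitch) Rx(roll)).
In Python, from workcell import env, cams, recognise, mark_of gives the robot as it stands.
- The arm moves only by the tool carry_out, never from a script. Its argument "increments" is a list of rows, each a list of 5 numbers: the shift along the world's x, y, z in units of 25 mm (1.0 is 25 mm), then the turn about the world's z in units of 6 degrees (1.0 is 6 degrees), then the finger opening in mm, from 0 to 85.4. In form: [[x, y, z, roll, claw], ...]. A call has 1 to 5 rows; each row shifts and turns the commanded pose from where the row before left it; what a row does not reach is not made up. A row lasts 1/12 s, in which the tool goes at most 41.7 mm and 7.16 degrees, less where a joint would pass 70% of its speed; a pose out of reach is approached as far as the arm can. A call is refused whole if a number of a shift passes 1 or a number of a turn 1, either way. A call with a gripper value outside its range is refused whole. The fingers move at their own pace and stop on an object; "grip_force" is the grip in N (left out, the last holds). Time passes only in rows, so rows that do not move let the fingers close. It gives the time, the measured TCP pose, the force, the opening and the grip force at its end, in the units of the state.
- env.get_state(): the state, without advancing time (a new reading comes with each control period).
- cams.camera(name): name is "scene" or "top" or "wrist"; returns a dict with "image" (420x560x3 uint8, red, green, blue), "mtx" (3x3 intrinsics, pixels), "R" (3x3) and "t" (3): a world point X has camera coordinates R X + t. Camera axes: x right, y down, z forward; pixel columns grow to the right and rows downward; lengths in m; the calibration is good to about 2 mm. A picture is of the moment at which its call begins. There is no depth.
- env.close_job(): hands the job in; it is judged then, once.
Trained networks look in a picture, given as the dict that the camera call returned (one of the last four; its "shot" number tells which), for a name from the list of things; names that differ only in an ending like _2 or _b are one class to them, and where a whole thing is asked for, a point or a joint stands for the part that bears it (a point fixed in the world has none). Each returns a list of dicts, best first, with "conf" (0 to 1); they miss things now and then, are a little off and sometimes report something else, mostly with a low value. They report only what shows in the picture. A call takes as long as a camera call.
- recognise(name, picture): "at" ([x, y, z] in m, in world coordinates, good to about 4 mm: the middle of the surface that is visible of it).
- mark_of(name, picture): "at" ([x, y, z] in m, in world coordinates, good to about 4 mm: a listed point, or the origin of a listed thing).
The state is a dict: "t": time; "joint_pos": joint angles; "qvel": joint speeds; "joint_efforts": joint torques, N m; "position": TCP position; "ee_rot": TCP orientation; "force": force on the tool from outside, world axes, zero at the start; "ft_torque": the same for the moment, N m; "finger_gap": opening from 0.0 (shut) to 1.0 (fully open); "finger_force": force on a finger pad.
Only numpy, scipy, OpenCV 4.12 (cv2) and the standard library are available. Lean on these libraries where they do the work, as an engineer would, in place of code of your own. Each camera call takes 0.05 s, during which the arm holds its last target. There are 200 camera calls.

### The job

Take the snap-fit cover off the sloping fuse stand by squeezing its two spring tabs in and lifting it straight off the slope, and set it down gently in the shallow dark metal tray, flat and the same way up (open side down). Then take the fuse out of its holder and push it through the flap in the top of the spent-fuse bin, so that it lies inside and the flap is shut again.

Things in the scene. Friction and masses are not known exactly. Their poses are not given: they have to be found in the camera images.
- fuse_base: Fixed grey panel, 110 x 110 mm, tilted 30 deg from level, on a stand that is turned differently each time. Origin: centre of its upper surface. Its z axis is the panel's outward normal (up and towards the robot's right), x points up the slope, y level along it. Two keepers, 11.5 mm high, stand on it at |x| 25 to 37.5 mm, |y| up to 13 mm; their ledges hold the cover's hooks.
- seat (a point): Point of the fuse base 22 mm above the panel's centre along its normal: where the cover's centre is while it is on (within 3 mm). Freed of its hooks, the cover comes off straight along the panel's normal: after 30 mm of lift it is clear of the holder's end stops, after 35 mm of the fuse.
- cover_center (a point): Centre (half-way up) of the loose grey cover, a shell open below, 36 mm (x) x 80 mm (y) x 44 mm high (z), walls 3 mm, 70 g. While on, its axes are those of fuse_base. Mid-way along each long side (-x and +x) is a spring tab 14 mm wide; 48 mm over both tabs, 36 mm with both squeezed flush. Squeezed so, the hooks are free and the same grip holds and lifts the cover.
- tab_low (a joint): Inward travel of the tab on the cover's -x (downhill) side, m: 0 at rest, 0.0055 surely frees its hook, 0.006 flush with the wall, 0.0065 stop; takes about 6 N. The tab's face stands 6 mm proud of the wall, from the cover's lower edge to 35 mm above it, with a hook at its foot that sticks out 5 mm more, under the keeper; so grip at 15 to 35 mm above the panel.
- tab_high (a joint): The same for the like tab on the cover's +x (uphill) side.
- fuse_center (a point): Centre of the ceramic fuse, 14 mm across, 54 mm long along its y axis, 50 g. Under the cover at first, along y of fuse_base, 24 mm above the panel's centre, loose on two pedestals 17 mm high (|y| 17 to 35 mm) between cheeks to 23 mm high (|y| 19 to 27 mm) and end stops to 28 mm. The middle of the barrel, |y| under 17 mm, is free on both sides and below: grip it across x.
- tray: Fixed shallow open tray of dark steel, 120 mm (x) x 120 mm (y), 16 mm high, walls and floor 4 mm. Origin: centre of its underside. Its place is swapped with the bin's at random.
- bin: Fixed grey spent-fuse bin, 116 mm (x) x 112 mm (y) x 120 mm high, walls 4 mm. Origin: centre of its underside. Its only opening is in the top.
- bin_mouth (a point): Centre of the bin's mouth, level with the top (120 mm up); the mouth is 92 mm along the bin's x by 88 mm along y; a dark steel flap fills it, 5 mm below the rim.
- flap (a joint): Angle of the flap, hinged at the mouth's +x edge (axis along y); 0 shut, grows as it is pushed down into the bin, stop at 1.25 rad. A light spring shuts it; about 0.2 N at its middle opens it. A fuse lying along the bin's y, pushed down 20 to 35 mm at the middle and let go, slides off into the bin.

How it is judged:
By the outcome, as a careful person would: the job done as asked, in the order asked, and still so for the second after the job is handed in, with the robot touching nothing.
It also fails if it takes over 58 s, if anything falls off the work surface, if the arm or the gripper's body presses on something with over 40 N, if the wrist force passes 120 N, or if a joint passes its speed limit or range.

## Working session

There is one attempt and no reset: what is moved stays moved. The work goes in short steps, Python scripts to look and compute and a tool call to move; the robot and the scene stay as the last step left them, time stands still between calls to the robot, and variables do not carry over. Pictures are saved under pics/ and viewed, at most 10 in all, crops included, and the job is handed in when it is done.

Besides the shell and the picture viewer there is one more tool, called in YAML: its name, and indented under it one key for each argument. carry_out: Moves the arm, as the interface text tells. Its arguments: {"type":"object","properties":{"increments":{"type":"array","items":{"type":"array","items":{"type":"number"}}},"grip_force":{"type":"number"}},"required":["increments"]}

```bash
ls; mkdir -p pics
cat > h.py <<'E'
import numpy as np, cv2
from workcell import env, cams, recognise, mark_of
from scipy.spatial.transform import Rotation as Ro
np.set_printoptions(precision=4,suppress=True)
def shot(n,f=None):
    c=cams.camera(n)
    if f: cv2.imwrite('pics/'+f,c['image'][:,:,::-1])
    return c
def px(c,X):
    p=c['mtx']@(c['R']@np.array(X)+c['t']); return p[:2]/p[2]
E
python3 - <<'E'
from h import *
s=env.get_state(); print({k:np.round(v,4) for k,v in s.items()}, env.grip_depth)
ims=[]
for n in('scene','top','wrist'):
    c=shot(n,n+'0.png'); ims.append(c['image'])
    for th in('fuse_base','cover_center','tray','bin','seat','bin_mouth','tab_low','tab_high'):
        f=recognise if th.startswith('tab') else mark_of
        try: r=f(th,c)
        except Exception as e: print(th,e); continue
        for d in r[:2]: print(n,th,np.round(d['at'],4),round(d['conf'],2),px(c,d['at']).round())
E
```

```text
pics
{'t': np.float64(0.0), 'joint_pos': array([ 1.1271,  0.3218, -0.0701,  1.4517,  0.0226,  1.3708, -0.0569]), 'qvel': array([ 0.0013,  0.0023, -0.0013, -0.0005,  0.0005, -0.0004,  0.0006]), 'joint_efforts': array([ -0.0004, -49.3587,  -0.3827, -31.4328,   0.0129,   0.0115,
        -0.    ]), 'position': array([ 0.2869, -0.5826,  0.1969]), 'ee_rot': array([-3.1396,  0.0001,  0.4578]), 'force': array([0.6438, 0.3975, 0.9919]), 'ft_torque': array([-0.0114, -0.0687, -0.0242]), 'finger_force': np.float64(0.0), 'finger_gap': np.float64(0.9999)} 0.0187
scene fuse_base [0.5153 0.0262 0.0667] 0.68 [245. 273.]
scene cover_center [0.5152 0.0167 0.0804] 0.91 [247. 265.]
scene tray [ 0.4822 -0.1823  0.0004] 0.67 [307. 233.]
scene bin [ 0.4499 -0.3627  0.0008] 0.96 [351. 191.]
scene seat [0.5111 0.0141 0.0827] 0.93 [249. 264.]
scene bin_mouth [ 0.4531 -0.364   0.1171] 0.92 [354. 152.]
scene tab_high [0.5212 0.0398 0.0917] 0.49 [237. 268.]
top fuse_base [0.5224 0.0287 0.0656] 0.87 [178. 205.]
top cover_center [0.5154 0.0178 0.0882] 0.65 [182. 208.]
top tray [ 0.4862 -0.1814  0.0022] 0.92 [289. 229.]
top bin [0.517  0.0151 0.0882] 0.68 [183. 207.]
top bin [ 0.4534 -0.3623 -0.0047] 0.66 [378. 248.]
top seat [0.5139 0.0202 0.0858] 0.77 [180. 208.]
top bin_mouth [ 0.4458 -0.3642  0.1168] 0.61 [393. 252.]
top tab_high [0.5268 0.0289 0.1058] 0.63 [174. 200.]
```

Run:
```python
import cv2,numpy as np
a=[cv2.imread(f'pics/{n}0.png') for n in('scene','top')]
cv2.imwrite('pics/m0.png',cv2.resize(np.hstack(a),(800,300)))
```

```text
(no output)
```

View pics/scene0.png

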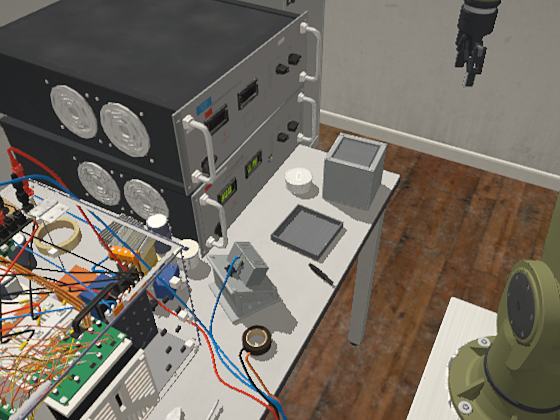

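View pics/top0.png

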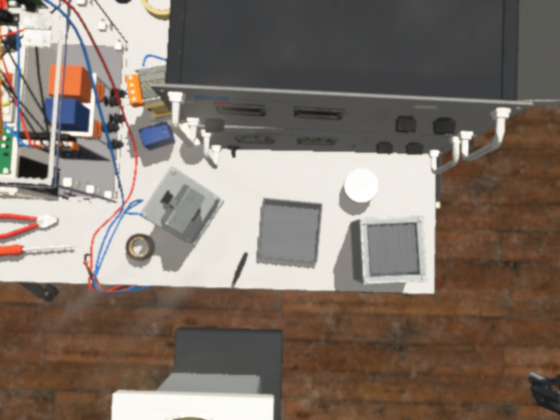

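Run:
```python
import cv2,numpy as np
a=cv2.imread('pics/top0.png')[155:255,130:230]; b=cv2.imread('pics/scene0.png')[230:330,200:300]
cv2.imwrite('pics/crop0.png',np.hstack([cv2.resize(i,(400,400),interpolation=cv2.INTER_CUBIC) for i in(a,b)]))
```

```text
(no output)
```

View pics/crop0.png

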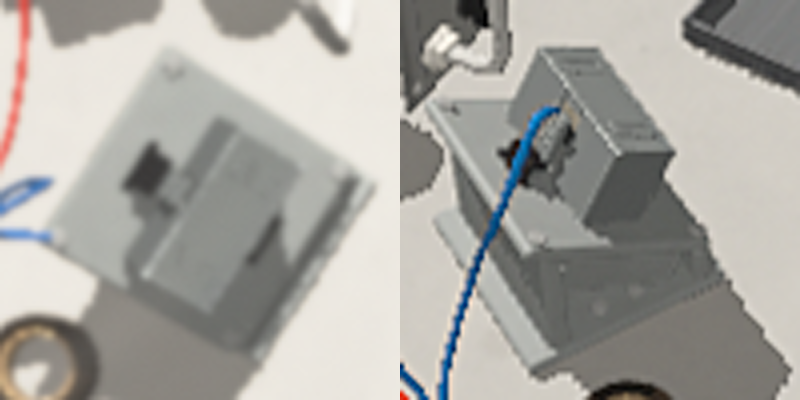

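carry_out:
  increments:
    - [0, 0, 1, 0, 85]
    - [0, 0, 1, 0, 85]
    - [0, 0, 1, 0, 85]
    - [0, 0, 1, 0, 85]
    - [0, 0, 1, 0, 85]

```text
t: 1.77
position: [0.2872, -0.583, 0.3243]
ee_rot: [3.141, 0.0, 0.458]
force: [0.6, -1.8, 0.2]
finger_gap: 1.002
finger_force: 0.0
```

```bash
cat > fit.py <<'E'
from h import *
from scipy.optimize import least_squares
ct=shot('top');cs=shot('scene')
top={(1,-1):(170,47),(1,1):(48,237),(-1,1):(255,357),(-1,-1):(375,183)}
sc={(1,-1):(430,100),(1,1):(525,250),(-1,1):(715,275)}
def frame(p):
    return Ro.from_euler('z',p[3]).as_matrix()@Ro.from_euler('y',-np.pi/6).as_matrix()
def res(p):
    R=frame(p);r=[]
    for c,d,o in((ct,top,(130,155)),(cs,sc,(100,230))):
        for k,v in d.items():
            off=(v[0]/4+o[0],v[1]/4+o[1])
            r.append(px(c,p[:3]+R@[.055*k[0],.055*k[1],0])-off)
    return np.ravel(r)
s=least_squares(res,[.52,.03,.066,1.0],loss='soft_l1');p=s.x
print(p,np.degrees(p[3]),s.fun.round(1)); R=frame(p); print('seat',p[:3]+R@[0,0,.022]);print(R)
np.save('base.npy',p)
E
python3 fit.py; python3 -c "
from h import *
s=env.get_state();print(s['t'],s['joint_pos'],s['position'],s['ee_rot'])"
```

```text
[0.5206 0.0216 0.0534 0.9762] 55.9338535818563 [ 5.  -0.6  0.  -0.2 -4.4  0.2 -1.2 -1.7  1.4  0.1  0.6  2.6  0.1 -5. ]
seat [0.5145 0.0125 0.0724]
[[ 0.4851 -0.8284 -0.2801]
 [ 0.7174  0.5601 -0.4142]
 [ 0.5     0.      0.866 ]]
1.8667 [ 1.1212  0.2956 -0.0659  1.227   0.0195  1.6107 -0.054 ] [ 0.2882 -0.5848  0.3286] [ 3.1327 -0.0002  0.4578]
```

carry_out:
  increments:
    - [0, 0, 1, 0, 85]
    - [0, 0, 1, 0, 85]
    - [0, 0, 1, 0, 85]
    - [0, 0, 1, 0, 85]
    - [0, 0, 1, 0, 85]

```text
t: 2.28
position: [0.2871, -0.5829, 0.4486]
ee_rot: [-3.141, 0.0, 0.458]
force: [0.5, -0.5, 0.1]
finger_gap: 0.998
finger_force: 0.0
```

carry_out:
  increments:
    - [0, 0, 1, 0, 85]
    - [0, 0, 1, 0, 85]
    - [0, 0, 1, 0, 85]
    - [0, 0, 1, 0, 85]
    - [0, 0, 1, 0, 85]

```text
t: 2.7
position: [0.2827, -0.5749, 0.5446]
ee_rot: [3.102, 0.002, 0.456]
force: [-1.2, 0.1, 0.2]
finger_gap: 0.996
finger_force: 0.0
```

```bash
python3 -c "
from h import *
s=env.get_state();print(s['t'],s['joint_pos'],s['position'],s['ee_rot'])"
```

```text
2.7 [ 0.9661  0.3954  0.2082  0.66   -0.0901  2.0522 -0.0008] [ 0.2827 -0.5749  0.5446] [3.1018 0.0016 0.4563]
```

carry_out:
  increments:
    - [0, 0, 1, 0, 85]
    - [0, 0, 1, 0, 85]
    - [0, 0, 1, 0, 85]
    - [0, 0, 1, 0, 85]
    - [0, 0, 1, 0, 85]

```text
t: 3.12
position: [0.2734, -0.555, 0.6015]
ee_rot: [3.006, -0.001, 0.458]
force: [-0.1, 1.1, 0.6]
finger_gap: 0.996
finger_force: 0.0
```

carry_out:
  increments:
    - [0, 0, -1, 0, 85]
    - [0, 0, -1, 0, 85]
    - [0, 0, -1, 0, 85]
    - [0, 0, -1, 0, 85]
    - [0, 0, -1, 0, 85]

```text
t: 3.53
position: [0.2735, -0.5551, 0.4747]
ee_rot: [3.007, -0.0, 0.458]
force: [0.5, -0.4, -0.0]
finger_gap: 0.995
finger_force: 0.0
```

```bash
python3 -c "
from h import *
s=env.get_state();print(s['t'],s['joint_pos'],s['position'],s['ee_rot'])"
```

```text
3.5333 [ 0.8917  0.1604  0.2147  1.1117 -0.0332  1.7386 -0.0189] [ 0.2735 -0.5551  0.4747] [ 3.0072 -0.0002  0.4581]
```

carry_out:
  increments:
    - [0, 0, 1, 0, 85]
    - [0, 0, 1, 0, 85]
    - [0, 0, 1, 0, 85]
    - [0, 0, 1, 0, 85]
    - [0, 0, 1, 0, 85]

```text
t: 3.95
position: [0.2735, -0.5553, 0.6023]
ee_rot: [3.005, -0.0, 0.458]
force: [-27.8, 54.5, -8.5]
finger_gap: 0.994
finger_force: 0.0
```

carry_out:
  increments:
    - [0, 0, 1, 0, 85]
    - [0, 0, 1, 0, 85]
    - [0, 0, 1, 0, 85]
    - [0, 0, 1, 0, 85]
    - [0, 0, 1, 0, 85]

```text
t: 4.37
position: [0.2656, -0.5393, 0.654]
ee_rot: [2.911, -0.001, 0.458]
force: [-0.2, -0.2, -0.6]
finger_gap: 0.996
finger_force: 0.0
```

carry_out:
  increments:
    - [0, 0, 1, 0, 85]
    - [0, 0, 1, 0, 85]
    - [0, 0, 1, 0, 85]
    - [0, 0, 1, 0, 85]
    - [0, 0, 1, 0, 85]

```text
t: 4.78
position: [0.2599, -0.5275, 0.7045]
ee_rot: [2.814, -0.0, 0.458]
force: [0.1, -0.5, -0.4]
finger_gap: 0.993
finger_force: 0.0
```

```bash
python3 -c "
from h import *
s=env.get_state();print(s['t'],s['joint_pos'],s['position'],s['ee_rot'])"
```

```text
4.7833 [ 0.8775  0.2321  0.3162  0.538  -0.1032  2.0527 -0.002 ] [ 0.2599 -0.5275  0.7045] [ 2.8143 -0.0002  0.458 ]
```

carry_out:
  increments:
    - [0, 0, 1, 0, 85]
    - [0, 0, 1, 0, 85]
    - [0, 0, 1, 0, 85]
    - [0, 0, 1, 0, 85]
    - [0, 0, 1, 0, 85]

```text
t: 5.2
position: [0.2544, -0.5163, 0.753]
ee_rot: [2.718, -0.0, 0.458]
force: [0.1, 0.7, 0.4]
finger_gap: 0.996
finger_force: 0.0
```

carry_out:
  increments:
    - [0, 0, 1, 0, 85]
    - [0, 0, 1, 0, 85]
    - [0, 0, 1, 0, 85]
    - [0, 0, 1, 0, 85]
    - [0, 0, 1, 0, 85]

```text
t: 5.62
position: [0.249, -0.5055, 0.7997]
ee_rot: [2.622, -0.0, 0.458]
force: [-0.1, 0.1, 0.4]
finger_gap: 0.995
finger_force: 0.0
```

```bash
python3 -c "
from h import *
s=env.get_state();print(s['t'],s['joint_pos'],s['position'],s['ee_rot'])"
```

```text
5.6167 [ 0.8421  0.1981  0.3919  0.3817 -0.1381  2.0526 -0.0026] [ 0.249  -0.5055  0.7997] [ 2.6222 -0.0004  0.458 ]
```

carry_out:
  increments:
    - [0, 0, -1, 0, 85]
    - [0, 0, -1, 0, 85]
    - [0, 0, -1, 0, 85]
    - [0, 0, -1, 0, 85]
    - [0.3, 0.6, -1, 0.5, 85]

```text
t: 6.03
position: [0.2562, -0.4918, 0.6744]
ee_rot: [2.625, 0.0, 0.508]
force: [0.7, -0.2, -0.7]
finger_gap: 0.995
finger_force: 0.0
```

carry_out:
  increments:
    - [0.45, 0.9, -0.9, 1, 85]
    - [0.45, 0.9, -0.9, 1, 85]
    - [0.45, 0.9, -0.9, 1, 85]
    - [0.45, 0.9, -0.9, 1, 85]
    - [0.45, 0.9, -0.9, 1, 85]

```text
t: 6.45
position: [0.2987, -0.4019, 0.5953]
ee_rot: [2.626, -0.0, 0.909]
force: [-0.1, 0.6, 0.9]
finger_gap: 0.999
finger_force: 0.0
```

carry_out:
  increments:
    - [0.45, 0.9, -0.9, 1, 85]
    - [0.45, 0.9, -0.9, 1, 85]
    - [0.45, 0.9, -0.9, 1, 85]
    - [0.45, 0.9, -0.9, 1, 85]
    - [0.45, 0.9, -0.9, 1, 85]

```text
t: 6.87
position: [0.3599, -0.3302, 0.5081]
ee_rot: [2.652, -0.014, 1.382]
force: [1.1, -0.5, 0.0]
finger_gap: 0.996
finger_force: 0.0
```

```bash
python3 -c "
from h import *
s=env.get_state();print(s['t'],s['joint_pos'],s['position'],s['ee_rot'])"
```

```text
6.8667 [ 1.1496 -0.3008 -0.1283  1.5549 -0.4015  1.5486  0.7683] [ 0.3599 -0.3302  0.5081] [ 2.6521 -0.0135  1.3817]
```

carry_out:
  increments:
    - [0.9, 0.2, -1, 0.5, 85]
    - [0.9, 0.2, -1, 0.5, 85]
    - [0.9, 0.4, -1, 0.8, 85]
    - [0.9, 0.8, -1, 0.8, 85]
    - [0.8, 0.9, -0.9, 0.8, 85]

```text
t: 7.28
position: [0.4712, -0.2667, 0.3843]
ee_rot: [2.653, -0.015, 1.74]
force: [-0.3, -0.4, -0.7]
finger_gap: 0.995
finger_force: 0.0
```

```bash
python3 -c "
from h import *
s=env.get_state();print(s['t'],s['joint_pos'],s['position'],s['ee_rot'])"
```

```text
7.2833 [ 1.023  -0.1983 -0.2311  1.7191 -0.4593  1.3515  0.9963] [ 0.4712 -0.2667  0.3843] [ 2.653  -0.0148  1.7396]
```

carry_out:
  increments:
    - [0, 0.9, -0.7, 0.8, 85]
    - [0, 0.9, -0.7, 0.8, 85]
    - [0, 0.9, -0.7, 0.8, 85]
    - [0, 0.9, -0.7, 0.8, 85]
    - [0, 0.9, -0.7, 0.8, 85]

```text
t: 7.7
position: [0.4706, -0.1535, 0.298]
ee_rot: [2.653, -0.013, 2.16]
force: [-0.3, -0.1, 0.7]
finger_gap: 1.0
finger_force: 0.0
```

carry_out:
  increments:
    - [0, 1, -0.7, 0.9, 85]
    - [0, 1, -0.7, 0.9, 85]
    - [0, 1, -0.7, 1, 85]
    - [0, 1, -0.7, 1, 85]
    - [0, 0, 0, 0, 85]

```text
t: 8.12
position: [0.4695, -0.0492, 0.2254]
ee_rot: [2.652, -0.02, 2.564]
force: [0.4, 0.7, -0.7]
finger_gap: 0.996
finger_force: 0.0
```

Run:
```python
from h import *
s=env.get_state();print(s['t'],s['joint_pos'],s['position'],s['ee_rot'])
c=shot('wrist','w1.png')
for th in('fuse_base','cover_center','seat','tab_low','tab_high'):
    for d in (recognise if th.startswith('tab') else mark_of)(th,c)[:2]: print(th,np.round(d['at'],4),round(d['conf'],2),px(c,d['at']).round())
```

```text
8.1167 [ 0.817  -0.1362 -0.3389  1.9777 -0.5556  1.3047  1.6217] [ 0.4695 -0.0492  0.2254] [ 2.6523 -0.0201  2.5642]
cover_center [0.5196 0.0186 0.0802] 0.6 [286. 191.]
tab_low [ 0.5005 -0.0079  0.087 ] 0.38 [264. 194.]
tab_high [0.5163 0.0235 0.1049] 0.46 [299. 190.]
```

View pics/w1.png

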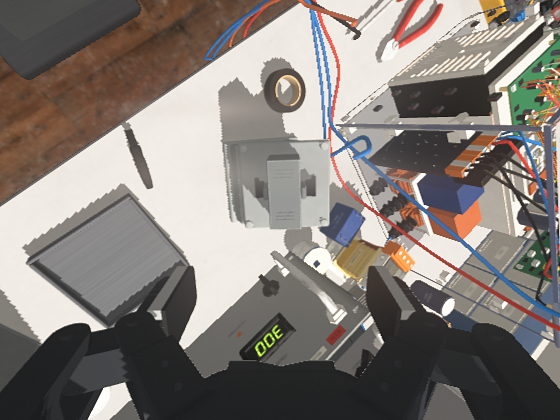

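Run:
```python
import cv2
a=cv2.imread('pics/w1.png')[125:240,215:345]
cv2.imwrite('pics/w1c.png',cv2.resize(a,None,fx=5,fy=5,interpolation=cv2.INTER_CUBIC))
```

```text
(no output)
```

View pics/w1c.png

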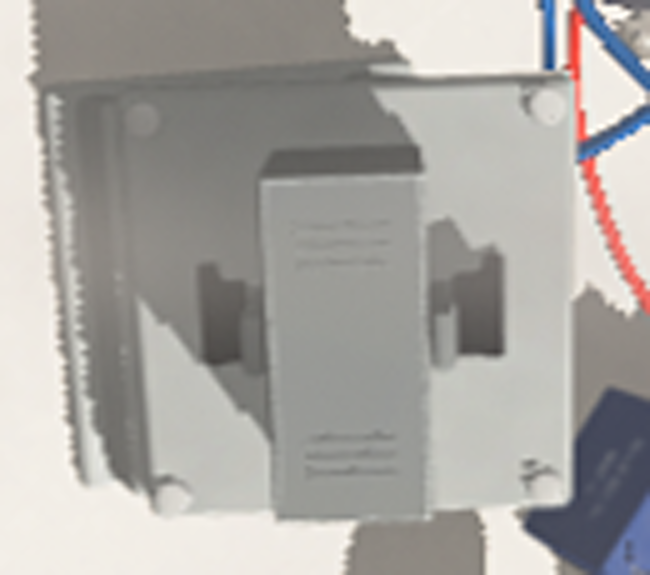

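```bash
cat > fit2.py <<'E'
from h import *
import fit
from scipy.optimize import least_squares
cw=shot('wrist'); a=.055
P=[((a,a,0),(577,75)),((a,-a,0),(570,500)),((-a,-a,0),(153,512)),((-a,a,0),(122,90))]
C=[((-.018,.04,.044),(260,180)),((.018,.04,.044),(422,178)),((.018,-.04,.044),(428,517)),((-.018,-.04,.044),(277,520))]
K=[((.0375,.013,.0115),(503,250)),((.0375,-.013,.0115),(503,353)),((-.0375,.013,.0115),(198,263)),((-.0375,-.013,.0115),(203,360))]
def res(p,L=P+C+K):
    R=fit.frame(p)
    return np.ravel([px(cw,p[:3]+R@X)-np.array(u)/5-[215,125] for X,u in L])
x0=[.52,.028,.066,.98]
s=least_squares(res,x0,loss='soft_l1'); print(s.x,np.degrees(s.x[3])); print(s.fun.reshape(-1,2).round(1))
def full(q):  # free tilt check
    R=Ro.from_euler('z',q[3]).as_matrix()@Ro.from_euler('yx',q[4:]).as_matrix()
    return np.ravel([px(cw,q[:3]+R@np.array(X))-np.array(u)/5-[215,125] for X,u in P+C+K])
s2=least_squares(full,[*x0,-.52,0],loss='soft_l1'); print(s2.x,s2.cost,s.cost)
p=s.x;R=fit.frame(p);print('seat',p[:3]+R@[0,0,.022]);np.save('base.npy',p)
for n,c in(('top',fit.ct),('scene',fit.cs)):
    print(n,[px(c,p[:3]+R@np.array(X)).round(1) for X,u in P+C])
st=env.get_state();T=Ro.from_euler('xyz',st['ee_rot']).as_matrix()
print(st['t'],'tool in base\n',R.T@T,R.T@(st['position']-p[:3]))
E
python3 fit2.py
```

```text
[0.5206 0.0216 0.0534 0.9762] 55.9338535818563 [ 5.  -0.6  0.  -0.2 -4.4  0.2 -1.2 -1.7  1.4  0.1  0.6  2.6  0.1 -5. ]
seat [0.5145 0.0125 0.0724]
[[ 0.4851 -0.8284 -0.2801]
 [ 0.7174  0.5601 -0.4142]
 [ 0.5     0.      0.866 ]]
[0.5287 0.021  0.0616 1.0166] 58.24895164676393
[[-0.8 -0.1]
 [-0.5  0.1]
 [ 0.1 -0.3]
 [-0.5  0.1]
 [-0.1 -1. ]
 [ 0.6 -1.8]
 [ 0.7 -0.9]
 [ 0.2 -0.8]
 [ 0.2  1.6]
 [ 0.2  1.6]
 [-0.3  0.9]
 [ 0.1  1.9]]
[ 0.5282  0.0213  0.0621  1.0303 -0.5394  0.0285] 4.956905203605086 6.549691254592594
seat [0.5229 0.0116 0.0806]
top [array([141.6, 210.9]), array([175.4, 161.2]), array([222.1, 193. ]), array([190.5, 240.1]), array([184.5, 229.7]), array([168. , 219.7]), array([193.1, 182.6]), array([209.1, 193.2])]
scene [array([229.5, 290.6]), array([204.5, 251.7]), array([249.6, 252.1]), array([275.8, 288.3]), array([266.7, 266.1]), array([251.6, 266.4]), array([232.3, 239.2]), array([247.1, 239.6])]
8.5667 tool in base
 [[ 0.0365  0.9987 -0.0349]
 [ 0.9993 -0.0367 -0.0049]
 [-0.0062 -0.0347 -0.9994]] [0.0014 0.0092 0.1926]
```

```bash
cat > fit3.py <<'E'
import io,contextlib
with contextlib.redirect_stdout(io.StringIO()):
    from fit2 import *
print(env.get_state()['t'],env.get_state()['position'],env.get_state()['ee_rot'])
T=[((a,-a,0),(170,47)),((a,a,0),(48,237)),((-a,a,0),(255,357)),((-a,-a,0),(375,183)),((.018,.04,.044),(145,275))]
S=[((a,-a,0),(430,100)),((a,a,0),(525,250)),((.018,-.04,.044),(540,50)),((.018,.04,.044),(617,153)),((-.018,.04,.044),(672,153)),((-.018,-.04,.044),(600,48))]
def r3(q):
    p=q[:4];R=fit.frame(p);o=[]
    for c,L,k,of in((cw,P+C+K,5,(215,125)),(fit.ct,T,4,(130,155)),(fit.cs,S,4,(100,230))):
        o+=[px(c,p[:3]+R@np.array(X))-np.array(u)/k-of for X,u in L]
    return np.ravel(o)
for sel in('all','ts'):
    f=r3 if sel=='all' else (lambda q:r3(q)[24:])
    s=least_squares(f,x0,loss='soft_l1');print(sel,s.x);print(s.fun.reshape(-1,2).round(1).tolist())
E
python3 fit3.py
```

```text
8.7167 [ 0.4707 -0.0545  0.2287] [ 2.653  -0.0137  2.5537]
all [0.5259 0.0215 0.0627 1.0249]
[[-1.3, -2.0], [-0.4, -1.0], [-0.3, -0.9], [-1.6, -1.0], [-1.0, -2.3], [-0.0, -3.3], [0.5, -1.8], [-0.2, -1.5], [-0.2, 0.2], [0.0, 0.4], [-1.0, -0.1], [-0.5, 1.1], [2.1, -4.1], [-0.9, -1.6], [-3.4, -2.8], [-2.2, -6.6], [1.4, -2.5], [-2.1, -2.8], [-0.3, -1.4], [-1.8, -3.0], [-1.4, -1.6], [-0.0, -2.0], [-2.0, -2.1]]
ts [0.5217 0.0221 0.0592 1.0141]
[[2.6, -1.5], [-0.8, 0.4], [-3.8, -0.6], [-2.2, -3.9], [1.3, -0.2], [-0.1, -0.9], [1.2, 0.8], [0.2, -0.9], [0.4, 0.7], [1.7, 0.5], [0.0, 0.0]]
```

carry_out:
  increments:
    - [0.2, 0.3, -0.7, 0.3, 85]
    - [0.2, 0.3, -0.7, 0, 85]
    - [0.2, 0.3, -0.7, 0, 85]
    - [0, 0, 0, 0, 85]
    - [0, 0, 0, 0, 85]

```text
t: 9.13
position: [0.4851, -0.0312, 0.1756]
ee_rot: [2.653, -0.016, 2.587]
force: [0.6, -0.1, 0.8]
finger_gap: 0.994
finger_force: 0.0
```

Run:
```python
from h import *
import pickle
cams.camera('top')
c=shot('wrist'); s=env.get_state(); pickle.dump((c,s),open('w2.pkl','wb'))
print(s['t'],s['position'],s['ee_rot'],s['force'],s['joint_pos'])
for th in('cover_center','seat'):
    for d in mark_of(th,c)[:1]: print(th,np.round(d['at'],4),round(d['conf'],2),px(c,d['at']).round())
p=np.load('base.npy');q=px(c,p[:3]).astype(int);print(q)
x,y=max(q[0]-100,0),max(q[1]-75,0);print('off',x,y)
cv2.imwrite('pics/w2c.png',cv2.resize(c['image'][y:y+150,x:x+200,::-1],None,fx=4,fy=4,interpolation=cv2.INTER_CUBIC))
```

```text
9.2333 [ 0.4861 -0.0324  0.1771] [ 2.6528 -0.0128  2.5851] [-0.8449 -1.6351 -0.1539] [ 0.7876 -0.0777 -0.3749  2.0265 -0.5591  1.1846  1.6386]
cover_center [0.516  0.0146 0.0824] 0.86 [286. 200.]
[286 199]
off 186 124
```

View pics/w2c.png

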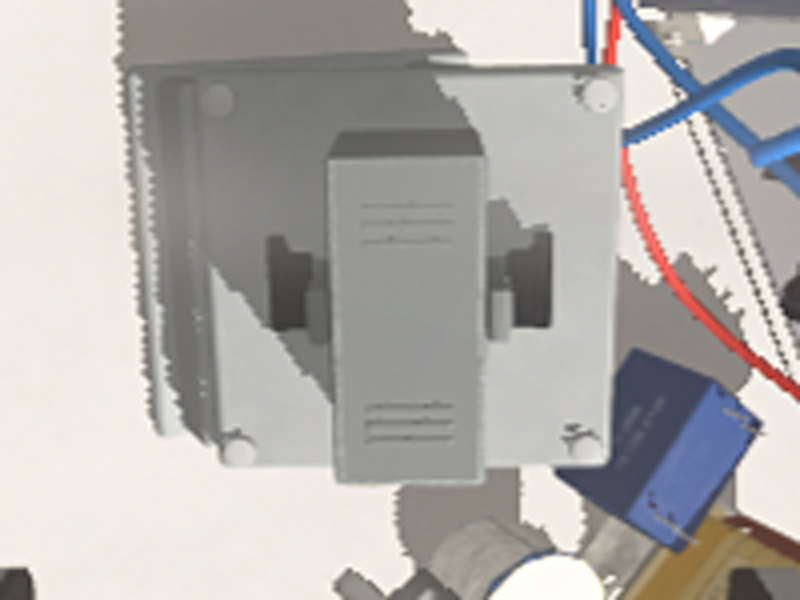

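```bash
cat > fit4.py <<'E'
from h import *
import pickle
from scipy.optimize import least_squares
c,st=pickle.load(open('w2.pkl','rb')); a=.055
P=[((a,a,0),(622,70)),((a,-a,0),(608,464)),((-a,-a,0),(222,462)),
((.0375,.013,.0115),(552,235)),((.0375,-.013,.0115),(550,327)),((-.0375,.013,.0115),(268,236)),((-.0375,-.013,.0115),(273,326))]
C=[((-.018,.04,.044),(328,158)),((.018,.04,.044),(484,155)),((.018,-.04,.044),(482,480)),((-.018,-.04,.044),(336,481))]
def frame(p): return Ro.from_euler('z',p[3]).as_matrix()@Ro.from_euler('y',-np.pi/6).as_matrix()
def res(p):
    R=frame(p);o=np.r_[p[4:6],0]
    return np.ravel([px(c,p[:3]+R@(np.array(X)+k*o))-np.array(u)/4-[186,124] for k,L in((0,P),(1,C)) for X,u in L])
s=least_squares(res,[.52,.025,.06,1,0,0],loss='soft_l1',f_scale=1,x_scale=[.01,.01,.01,.1,.01,.01])
p=s.x;R=frame(p);print(p,np.degrees(p[3]),s.fun.reshape(-1,2).round(1).tolist())
cc=p[:3]+R@[p[4],p[5],.022];print('cover',cc);np.save('base.npy',p)
T=Ro.from_euler('xyz',st['ee_rot']).as_matrix();print(R.T@T);print('tcp in base',R.T@(st['position']-p[:3]));print(R)
E
python3 fit4.py
```

```text
[ 0.5253  0.0294  0.0571  1.0203 -0.0005 -0.0017] 58.45677245208215 [[0.2, -1.0], [-0.9, -1.0], [-0.1, -0.6], [0.7, 0.1], [0.4, 1.0], [-0.1, 0.2], [-0.4, 1.5], [-0.0, 0.0], [0.3, 0.5], [-0.3, -0.1], [0.0, -0.4]]
cover [0.5207 0.0188 0.0759]
[[ 0.0116  0.9993 -0.0347]
 [ 0.9999 -0.0113  0.0085]
 [ 0.0081 -0.0348 -0.9994]]
tcp in base [-0.0034  0.001   0.1405]
[[ 0.4531 -0.8522 -0.2616]
 [ 0.7381  0.5231 -0.4261]
 [ 0.5     0.      0.866 ]]
```

carry_out:
  increments:
    - [0.25, 0.4, -0.8, 0, 66]
    - [0.25, 0.4, -0.8, 0, 66]
    - [0.25, 0.4, -0.8, 0, 66]
    - [0.25, 0.4, -0.8, 0, 66]
    - [0, 0, 0, 0, 66]
  grip_force: 40

```text
t: 9.75
position: [0.509, 0.0107, 0.0936]
ee_rot: [2.653, -0.019, 2.589]
force: [-1.0, 0.9, 0.1]
finger_gap: 0.772
finger_force: 0.0
```

```bash
cat > rel.py <<'E'
from h import *
from fit4 import frame
def rel():
    p=np.load('base.npy');R=frame(p);s=env.get_state()
    T=Ro.from_euler('xyz',s['ee_rot']).as_matrix()
    print('t',s['t'],'rel mm',(R.T@(s['position']-p[:3])*1e3).round(1),'force base',(R.T@s['force']).round(1),'gap',s['finger_gap']*85.4,s['finger_force'],s['ee_rot'])
    return s,p,R
E
sed -i 's/^s=least/if __name__=="__main__":\n s=least/; s/^p=s.x/ p=s.x/; s/^cc=/ cc=/; s/^T=/ T=/' fit4.py
python3 - <<'E'
from rel import *
import pickle
cams.camera('top')
s,p,R=rel()
c=shot('wrist','w3.png')
print(px(c,p[:3]+R@[0,0,.044]), px(c,p[:3]+R@[.024,0,.03]))
rel()
E
```

```text
t 9.8 rel mm [-2.8  2.8 45.6] force base [-0.4 -0.   0. ] gap 66.08157580323915 0.0 [ 2.6529 -0.0171  2.5875]
[285.9853 245.3902] [320.8933 237.2457]
t 9.85 rel mm [-2.7  1.3 47. ] force base [-0.1 -0.2  0.8] gap 66.23525848950085 0.0 [ 2.6528 -0.0145  2.586 ]
```

View pics/w3.png

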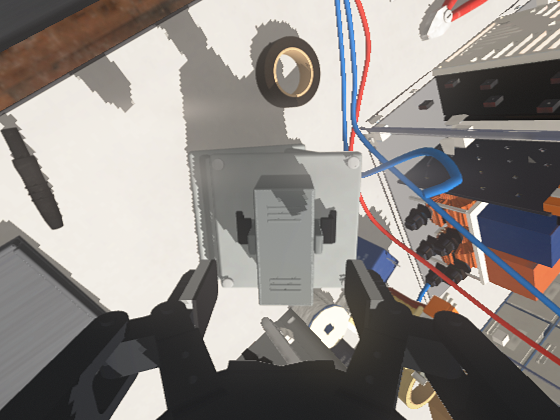

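Run:
```python
from rel import *
from scipy.optimize import least_squares
s,p,R=rel()
c=shot('wrist');a=.055
L=[((-.018,.04,.044),(257,192)),((.018,.04,.044),(313,190)),((.018,-.04,.044),(312,304)),((-.018,-.04,.044),(260,305))]
P=[((a,a,0),(361,152)),((a,-a,0),(355,289)),((.0375,.013,.0115),(336,210)),((.0375,-.013,.0115),(336,243)),((-.0375,.013,.0115),(236,211)),((-.0375,-.013,.0115),(238,244))]
for A in(L,P):
    f=lambda q:np.ravel([px(c,q+R@np.array(X))-u for X,u in A])
    r=least_squares(f,p[:3],x_scale=.01);print(r.x,(R.T@(r.x-p[:3])*1e3).round(1),r.fun.round(1).tolist())
```

```text
t 9.85 rel mm [-2.7  1.3 47. ] force base [-0.1 -0.2  0.8] gap 66.23525848950085 0.0 [ 2.6528 -0.0145  2.586 ]
[0.5287 0.0255 0.0594] [-0.2 -4.9  2.8] [-1.5, -0.5, 1.5, 1.2, 0.0, 0.3, -0.0, -1.2]
[0.5248 0.0271 0.0608] [-0.1 -0.8  4.4] [1.2, -0.8, -1.9, -3.7, 1.6, 1.6, 0.1, 1.4, -0.7, 0.8, -0.7, 0.3]
```

carry_out:
  increments:
    - [0.2, 0.25, -0.45, 0, 66]
    - [0.2, 0.25, -0.45, 0, 66]
    - [0, 0, 0, 0, 66]
    - [0, 0, 0, 0, 56]
    - [0, 0, 0, 0, 50]

```text
t: 10.32
position: [0.5214, 0.0197, 0.0748]
ee_rot: [2.653, -0.012, 2.585]
force: [-0.6, -0.1, 0.5]
finger_gap: 0.587
finger_force: 0.0
```

```bash
python3 -c "
from rel import *
rel()"
```

```text
t 10.3167 rel mm [-0.1 -1.8 20.5] force base [-0.1  0.5  0.7] gap 50.088954177155614 0.0 [ 2.6528 -0.0123  2.5846]
```

carry_out:
  increments:
    - [0, 0, 0, 0, 46]
    - [0, 0, 0, 0, 40]
    - [0, 0, 0, 0, 34]
    - [0, 0, 0, 0, 34]
    - [0, 0, 0, 0, 34]

```text
t: 10.73
position: [0.5207, 0.0208, 0.0736]
ee_rot: [2.653, -0.014, 2.586]
force: [-0.7, -0.3, 1.2]
finger_gap: 0.396
finger_force: 0.0
```

```bash
python3 -c "
from rel import *
rel()"
```

```text
t 10.7333 rel mm [-0.3 -0.6 19.2] force base [0.1 0.4 1.3] gap 33.85646122239924 0.0 [ 2.653  -0.014   2.5858]
```

```bash
python3 -c "
from rel import *
c=shot('wrist');d=shot('scene')
cv2.imwrite('pics/w4.png',np.hstack([cv2.resize(c['image'][140:420,90:470],(400,295)),cv2.resize(d['image'][170:310,170:360],(400,295),interpolation=2)])[:,:,::-1])
rel()"
```

```text
t 10.8333 rel mm [-0.2 -0.5 19.1] force base [ 0.5  0.3 -0. ] gap 33.8999320656316 0.0 [ 2.653  -0.0143  2.5859]
```

View pics/w4.png

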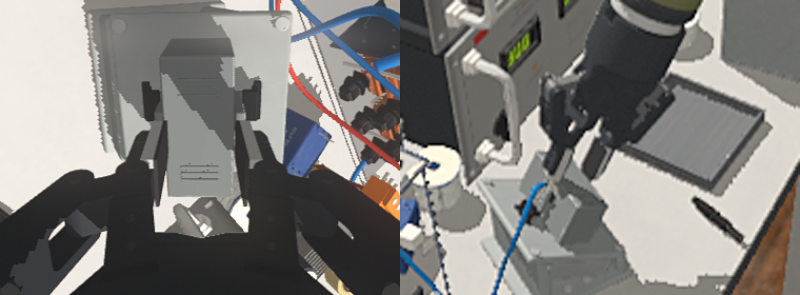

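Run:
```python
from rel import *
s,p,R=rel()
c=shot('wrist');d=shot('scene');e=shot('top')
T=Ro.from_euler('xyz',s['ee_rot']).as_matrix()
for b in(0,.005,.0187,.04):
    for sg in(-1,1):
        X=s['position']+T@[0,sg*.017,-b]; print(b,sg,px(c,X).round(),px(d,X).round(),px(e,X).round())
for X in([.018,.04,.044],[-.018,.04,.044],[.018,-.04,.044],[-.018,-.04,.044],[.024,0,.035]): print(px(c,p[:3]+R@X).round(),px(d,p[:3]+R@X).round())
print('cam in tool',T.T@(-c['R'].T@c['t']-s['position']),T.T@c['R'].T)
print(s['joint_efforts'])
for th in('cover_center','fuse_base','seat'):
    for q in(c,d,e):
        for r in mark_of(th,q)[:1]: print(th,(R.T@(r['at']-p[:3])*1e3).round(1),round(r['conf'],2))
```

```text
t 10.8333 rel mm [-0.2 -0.5 19.1] force base [ 0.5  0.3 -0. ] gap 33.8999320656316 0.0 [ 2.653  -0.0143  2.5859]
0 -1 [255. 242.] [251. 267.] [189. 210.]
0 1 [308. 242.] [236. 268.] [174. 200.]
0.005 -1 [254. 246.] [252. 265.] [190. 211.]
0.005 1 [309. 246.] [237. 266.] [175. 201.]
0.0187 -1 [253. 256.] [254. 260.] [191. 212.]
0.0187 1 [311. 255.] [240. 260.] [176. 202.]
0.04 -1 [249. 274.] [258. 251.] [194. 214.]
0.04 1 [315. 274.] [244. 251.] [178. 204.]
[314. 190.] [251. 272.]
[245. 190.] [266. 271.]
[311. 320.] [232. 244.]
[252. 319.] [246. 245.]
[322. 252.] [237. 261.]
cam in tool [ 0.0785 -0.0005 -0.1759] [[-0.0016 -0.9513 -0.3083]
 [ 1.     -0.0019  0.0007]
 [-0.0012 -0.3083  0.9513]]
[  0.0244 -28.1203  -1.1299 -26.9387  -1.806    0.1434   0.0002]
cover_center [-0.5  0.4 29.1] 0.97
cover_center [-2.8  2.2 26.8] 0.85
cover_center [ 0.3 -1.3 31.1] 0.74
fuse_base [-2.5  5.1  8.6] 0.98
fuse_base [4.  5.1 7.9] 0.83
seat [ 2.7  0.3 34.1] 0.59
```

carry_out:
  increments:
    - [0, 0, 0, 0, 30]
    - [0, 0, 0, 0, 26]
    - [0, 0, 0, 0, 26]
    - [0, 0, 0, 0, 22]
    - [0, 0, 0, 0, 22]

```text
t: 11.85
position: [0.5223, 0.0229, 0.076]
ee_rot: [2.649, -0.013, 2.588]
force: [-2.7, 4.0, 10.9]
finger_gap: 0.262
finger_force: 12.4
```

```bash
python3 -c "
from rel import *
rel()"
```

```text
t 11.85 rel mm [ 3.2 -0.8 19.9] force base [7.2 4.4 8.4] gap 22.389862989329465 12.368944524787366 [ 2.6492 -0.0134  2.5875]
```

carry_out:
  increments:
    - [0.04, 0.06, 0.12, 0, 22]
    - [0, 0, 0, 0, 20]
    - [0, 0, 0, 0, 18]

```text
t: 12.1
position: [0.523, 0.024, 0.0781]
ee_rot: [2.65, -0.013, 2.587]
force: [0.9, 3.7, 7.0]
finger_gap: 0.214
finger_force: 3.4
```

```bash
python3 -c "
from rel import *
rel()"
```

```text
t 12.1 rel mm [ 5.4 -0.9 21.1] force base [6.6 1.2 4.2] gap 18.309343971613863 3.4470373077783734 [ 2.6499 -0.0135  2.5865]
```

```bash
python3 -c "
from rel import *
c=shot('wrist');d=shot('scene')
cv2.imwrite('pics/w5.png',np.hstack([cv2.resize(c['image'][140:350,190:390],(400,420),interpolation=2),cv2.resize(d['image'][200:305,210:310],(400,420),interpolation=2)])[:,:,::-1])
rel()"
```

```text
t 12.2 rel mm [ 5.4 -0.9 21.1] force base [7.7 1.7 4.7] gap 17.578175608469365 3.6807672565919347 [ 2.6499 -0.0135  2.5866]
```

View pics/w5.png

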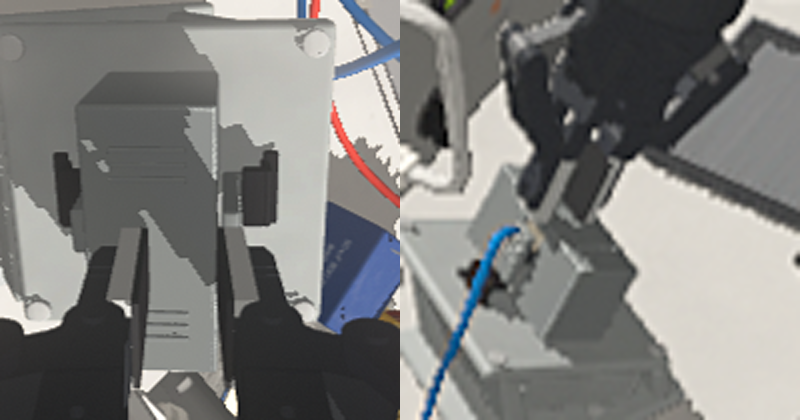

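Run:
```python
from rel import *
d=shot('scene')
for b in(0,.02,.04,.06):
  print(b,[px(d,np.array([.2869,-.5826,.1969+b])+sg*.0425*np.array([.442,-.897,0])).round() for sg in(-1,1)])
s,p,R=rel();T=Ro.from_euler('xyz',s['ee_rot']).as_matrix();X=s['position']
for b in(0,.02,.04,.06): print(b,px(d,X-T@[0,0,b]).round())
a=cv2.imread('pics/scene0.png')[0:100,430:520]
cv2.imwrite('pics/tip.png',np.hstack([cv2.resize(a,(400,444),interpolation=2),cv2.resize(d['image'][200:300,220:310,::-1],(400,444),interpolation=2)]))
```

```text
0 [array([462., 104.]), array([454.,  85.])]
0.02 [array([464.,  97.]), array([456.,  78.])]
0.04 [array([466.,  89.]), array([458.,  70.])]
0.06 [array([468.,  81.]), array([459.,  63.])]
t 12.25 rel mm [ 5.4 -0.9 21.1] force base [6.8 1.5 4.2] gap 18.08267403424064 3.6841138126328588 [ 2.6499 -0.0136  2.5866]
0 [241. 267.]
0.02 [245. 258.]
0.04 [249. 250.]
0.06 [253. 242.]
```

View pics/tip.png

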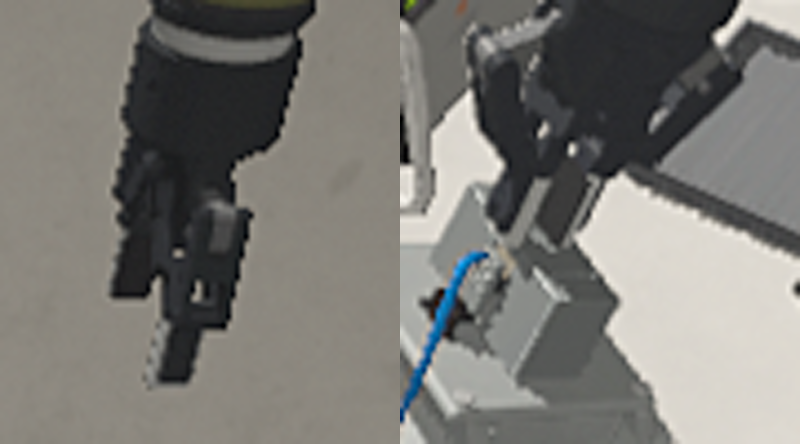

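carry_out:
  increments:
    - [-0.13, -0.2, 0.43, 0, 30]
    - [-0.13, -0.2, 0.43, 0, 70]
    - [0, 0, 0, 0, 70]
    - [0, 0, 0, 0, 70]
    - [0, 0, 0, 0, 70]

```text
t: 12.67
position: [0.5147, 0.0123, 0.0972]
ee_rot: [2.653, -0.015, 2.586]
force: [-0.6, -0.3, -0.2]
finger_gap: 0.82
finger_force: 0.0
```

Run:
```python
from rel import *
s,p,R=rel()
T=Ro.from_euler('xyz',s['ee_rot']).as_matrix();print(R.T@T)
c=shot('wrist')
for th in('cover_center','fuse_base','seat','tab_low','tab_high'):
    for r in (recognise if th[0]=='t' else mark_of)(th,c)[:1]: print(th,(R.T@(r['at']-p[:3])*1e3).round(1),round(r['conf'],2))
rel()
```

```text
t 12.6667 rel mm [ 2.6  0.1 44.7] force base [-0.6  0.3  0.1] gap 70.03341037806608 0.0 [ 2.6535 -0.015   2.5856]
[[ 0.0122  0.9993 -0.0353]
 [ 0.9999 -0.0119  0.0107]
 [ 0.0103 -0.0355 -0.9993]]
tab_low [-24.6  -1.2  48. ] 0.66
tab_high [19.2  4.3 42. ] 0.66
t 12.9667 rel mm [ 3.1  0.  44.9] force base [-0.1  0.8  0.5] gap 70.23610207234329 0.0 [ 2.653  -0.015   2.5862]
```

carry_out:
  increments:
    - [-0.06, -0.18, -0.11, 0, 70]
    - [0.14, 0.22, -0.46, 0, 70]
    - [0.14, 0.22, -0.46, 0, 70]
    - [0.14, 0.22, -0.46, 0, 70]
    - [0, 0, 0, 0, 70]

```text
t: 13.38
position: [0.5226, 0.0257, 0.0586]
ee_rot: [2.653, -0.018, 2.587]
force: [0.5, -1.0, -0.4]
finger_gap: 0.821
finger_force: 0.0
```

Run:
```python
from rel import *
rel();cams.camera('top');rel()
```

```text
t 13.3833 rel mm [-3.2  0.3  3.6] force base [-0.7 -0.9 -0. ] gap 70.12226500367191 0.0 [ 2.6533 -0.0181  2.5875]
t 13.4333 rel mm [-3.  -0.4  4.6] force base [ 0.8 -0.2  0.1] gap 70.34989413337563 0.0 [ 2.6531 -0.017   2.5871]
```

carry_out:
  increments:
    - [0.07, 0.11, -0.22, 0, 70]
    - [0.07, 0.11, -0.22, 0, 70]
    - [0, 0, 0, 0, 60]
    - [0, 0, 0, 0, 54]
    - [0, 0, 0, 0, 54]

```text
t: 13.85
position: [0.5278, 0.0297, 0.0499]
ee_rot: [2.653, -0.014, 2.586]
force: [0.1, -0.6, -0.1]
finger_gap: 0.633
finger_force: 0.0
```

Run:
```python
from rel import *
rel()
```

```text
t 13.85 rel mm [-2.3 -2.  -7. ] force base [-0.5 -0.4  0.2] gap 54.098393273891666 0.0 [ 2.6529 -0.014   2.5857]
```

No contact yet, depth as planned. Squeeze.

carry_out:
  increments:
    - [0, 0, 0, 0, 49]
    - [0, 0, 0, 0, 45]
    - [0, 0, 0, 0, 45]
  grip_force: 40

```text
t: 14.1
position: [0.5279, 0.0295, 0.0502]
ee_rot: [2.653, -0.014, 2.585]
force: [-1.6, -1.2, 2.4]
finger_gap: 0.525
finger_force: 2.6
```

Run:
```python
from rel import *
rel()
```

```text
t 14.1 rel mm [-2.3 -2.2 -6.7] force base [-0.4  0.8  3. ] gap 44.80256467993533 2.5801338627934456 [ 2.6529 -0.0136  2.5855]
```

carry_out:
  increments:
    - [0, 0, 0, 0, 41]
    - [0, 0, 0, 0, 37]
    - [0, 0, 0, 0, 30]
    - [0, 0, 0, 0, 30]
    - [0, 0, 0, 0, 30]

```text
t: 14.52
position: [0.528, 0.0291, 0.0506]
ee_rot: [2.653, -0.013, 2.586]
force: [-5.2, -2.8, 8.9]
finger_gap: 0.415
finger_force: 38.7
```

Run:
```python
from rel import *
rel()
```

```text
t 14.5167 rel mm [-2.3 -2.5 -6.2] force base [ 0.   2.9 10.3] gap 35.462402198889244 38.65581214427948 [ 2.653  -0.0132  2.5857]
```

carry_out:
  increments:
    - [-0.05, -0.09, 0.17, 0, 30]
    - [-0.05, -0.09, 0.17, 0, 30]
    - [-0.05, -0.09, 0.17, 0, 30]
    - [0, 0, 0, 0, 30]

```text
t: 14.85
position: [0.5243, 0.0224, 0.0632]
ee_rot: [2.653, -0.013, 2.585]
force: [0.2, 0.1, -1.2]
finger_gap: 0.415
finger_force: 39.9
```

Run:
```python
from rel import *
rel()
```

```text
t 14.85 rel mm [-2.6 -2.9  8.5] force base [-0.5 -0.1 -1.1] gap 35.43183221564889 39.9281097443054 [ 2.653  -0.0129  2.5849]
```

carry_out:
  increments:
    - [-0.16, -0.26, 0.5, 0, 30]
    - [-0.16, -0.26, 0.5, 0, 30]
    - [-0.16, -0.26, 0.5, 0, 30]
    - [-0.16, -0.26, 0.5, 0, 30]
    - [-0.1, -0.3, 0.7, -0.5, 30]

```text
t: 15.27
position: [0.505, -0.0108, 0.1297]
ee_rot: [2.653, -0.016, 2.533]
force: [-0.0, -0.5, 0.3]
finger_gap: 0.412
finger_force: 39.9
```

carry_out:
  increments:
    - [-0.1, -0.4, 0.7, -0.9, 30]
    - [-0.1, -0.4, 0.7, -1, 30]
    - [-0.1, -0.4, 0.7, -1, 30]
    - [-0.1, -0.4, 0.7, -1, 30]
    - [-0.1, -0.4, 0.7, -1, 30]

```text
t: 15.68
position: [0.4921, -0.0608, 0.2175]
ee_rot: [2.654, -0.017, 2.015]
force: [-33.2, 2.2, 26.5]
finger_gap: 0.416
finger_force: 40.1
```

```bash
cat > st.py <<'E'
from h import *
s=env.get_state()
print(s['t'],'pos',s['position'],'rot',s['ee_rot'],'q',s['joint_pos'],'gap',s['finger_gap']*85.4,s['finger_force'],'F',s['force'], 'r',np.hypot(*s['position'][:2]),'az',np.degrees(np.arctan2(s['position'][1],s['position'][0])),'tipaz',np.degrees(s['ee_rot'][2])-90)
E
python3 st.py
```

```text
15.6833 pos [ 0.4921 -0.0608  0.2175] rot [ 2.6543 -0.0167  2.0149] q [ 0.7676 -0.302  -0.3479  2.1176 -0.5548  1.0522  1.076 ] gap 35.5535104570925 40.098454081953605 F [-33.2372   2.2024  26.515 ] r 0.4958719289401091 az -7.043706920925311 tipaz 25.443501526562457
```

carry_out:
  increments:
    - [0.3, 0, 0, -0.5, 30]
    - [0.3, -0.4, 0, -1, 30]
    - [0.2, -0.5, 0, -1, 30]
    - [0.1, -0.5, 0, -1, 30]
    - [0, -0.5, 0, -1, 30]

```text
t: 16.1
position: [0.5199, -0.1076, 0.2152]
ee_rot: [2.659, -0.017, 1.573]
force: [0.5, 0.0, -1.0]
finger_gap: 0.418
finger_force: 39.9
```

carry_out:
  increments:
    - [0, -0.5, 0.3, -1, 30]
    - [0, -0.5, 0.3, -1, 30]
    - [0, -0.5, 0.3, -0.9, 30]
    - [0, 0, 0, 0, 30]

```text
t: 16.43
position: [0.5247, -0.1463, 0.2385]
ee_rot: [2.659, -0.017, 1.273]
force: [1.0, -0.4, -0.5]
finger_gap: 0.419
finger_force: 39.9
```

```bash
python3 st.py
```

```text
16.4333 pos [ 0.5247 -0.1463  0.2385] rot [ 2.6594 -0.0166  1.2729] q [ 0.4463 -0.3003 -0.1984  2.0823 -0.0616  0.8719 -0.0317] gap 35.75146250738056 39.897247873577726 F [ 0.9567 -0.3946 -0.5387] r 0.5447495278840865 az -15.57955030707258 tipaz -17.067622893985586
```

carry_out:
  increments:
    - [-0.6, 0.17, 0, 0, 30]
    - [-0.6, 0.17, 0, 0, 30]
    - [-0.6, 0.17, 0, 0, 30]
    - [-0.6, 0.17, 0, 0, 30]
    - [-0.6, 0.17, 0, 0, 30]

```text
t: 16.85
position: [0.5051, -0.1412, 0.2209]
ee_rot: [2.71, -0.016, 1.274]
force: [0.4, -0.7, -1.4]
finger_gap: 0.417
finger_force: 39.9
```

```bash
python3 st.py
```

```text
16.85 pos [ 0.5051 -0.1412  0.2209] rot [ 2.7102 -0.0163  1.274 ] q [ 0.3903 -0.3006 -0.1519  2.102  -0.043   0.9055 -0.0459] gap 35.6001242901668 39.88915123958577 F [ 0.4442 -0.6977 -1.3618] r 0.5244982599972068 az -15.614693140497966 tipaz -17.00509978840138
```

carry_out:
  increments:
    - [-0.8, 0.23, 0.2, 0, 30]
    - [-1, 0.28, 0.2, 0, 30]
    - [-1, 0.28, 0.2, 0, 30]
    - [-1, 0.28, 0.2, 0, 30]
    - [-1, 0.28, 0.2, 0, 30]

```text
t: 17.27
position: [0.4687, -0.1279, 0.197]
ee_rot: [2.816, -0.028, 1.278]
force: [0.5, -1.0, -1.0]
finger_gap: 0.414
finger_force: 39.8
```

carry_out:
  increments:
    - [-1, 0.28, 0.2, 0, 30]
    - [-1, 0.28, 0.2, 0, 30]
    - [-1, 0.28, 0.2, 0, 30]
    - [-1, 0.28, 0.2, 0, 30]
    - [-1, 0.28, 0.2, 0, 30]

```text
t: 17.68
position: [0.4166, -0.1153, 0.1613]
ee_rot: [2.939, -0.047, 1.273]
force: [0.0, -0.6, -0.3]
finger_gap: 0.414
finger_force: 39.8
```

```bash
python3 st.py
```

```text
17.6833 pos [ 0.4166 -0.1153  0.1613] rot [ 2.9393 -0.0469  1.273 ] q [ 0.2363 -0.3007  0.0027  2.1686 -0.038   1.0692 -0.0488] gap 35.33314538440605 39.838196218242956 F [ 0.0436 -0.6126 -0.2971] r 0.4322493619979908 az -15.46411879196467 tipaz -17.064334310181792
```

carry_out:
  increments:
    - [0, 0, 0.2, -0.8, 30]
    - [0, 0, 0.2, -0.9, 30]
    - [-1, 0.26, 0.5, 0, 30]
    - [-1, 0.26, 0.5, 0, 30]
    - [-1, 0.26, 0.5, 0, 30]

```text
t: 18.1
position: [0.3921, -0.1041, 0.1661]
ee_rot: [3.02, -0.027, 1.092]
force: [-0.5, -0.1, -0.3]
finger_gap: 0.416
finger_force: 39.9
```

```bash
cat >> st.py <<'E'
z=Ro.from_euler('xyz',s['ee_rot']).as_matrix()[:,2]
print('tilt deg',np.degrees(np.arccos(-z[2])),'tip az',np.degrees(np.arctan2(z[1],z[0])))
E
python3 st.py
```

```text
18.1 pos [ 0.3921 -0.1041  0.1661] rot [ 3.0195 -0.0265  1.0916] q [ 0.591  -0.3008 -0.3347  2.1357 -0.1057  1.1675 -0.1811] gap 35.55630325330415 39.86870517444913 F [-0.4779 -0.1485 -0.34  ] r 0.4056738828150171 az -14.87031980742245 tipaz -27.457736899668568
tilt deg 7.156701343475644 tip az -15.264752546473835
```

carry_out:
  increments:
    - [-1, 0.26, 0.5, 0, 30]
    - [-1, 0.26, 0.5, 0, 30]
    - [-1, 0.26, 0.5, 0, 30]
    - [-1, 0.26, 0.5, 0, 30]

```text
t: 18.43
position: [0.3495, -0.0835, 0.166]
ee_rot: [3.136, 0.002, 1.094]
force: [-0.4, -0.4, -0.8]
finger_gap: 0.413
finger_force: 39.9
```

```bash
python3 st.py
```

```text
18.4333 pos [ 0.3495 -0.0835  0.166 ] rot [3.1364 0.0015 1.0942] q [ 0.5607 -0.3007 -0.3314  2.1298 -0.0976  1.2936 -0.2071] gap 35.279895667732596 39.8525519366558 F [-0.4083 -0.3956 -0.8304] r 0.3593233767259933 az -13.434041709866776 tipaz -27.307982416983776
tilt deg 0.30861550093331264 tip az -43.81664369085432
```

carry_out:
  increments:
    - [0.9, -0.66, 0, 0, 30]
    - [0.9, -0.66, 0, 0, 30]
    - [0.9, -0.66, -0.5, 0, 30]
    - [0.9, -0.66, -0.8, 0, 30]
    - [0.9, -0.66, -0.8, 0, 30]

```text
t: 18.85
position: [0.4642, -0.1673, 0.1134]
ee_rot: [3.133, 0.001, 1.094]
force: [-0.6, 0.7, 0.2]
finger_gap: 0.415
finger_force: 39.9
```

carry_out:
  increments:
    - [0.9, -0.66, -0.8, 0, 30]
    - [0, 0, -0.7, 0, 30]
    - [0, 0, 0, 0, 30]
    - [0, 0, 0, 0, 30]

```text
t: 19.18
position: [0.484, -0.182, 0.0751]
ee_rot: [3.138, 0.001, 1.095]
force: [-0.7, 0.1, 0.6]
finger_gap: 0.418
finger_force: 40.0
```

Run:
```python
from h import *
exec(open('st.py').read())
for n in('scene','top','wrist'):
    c=shot(n)
    for th in('tray','cover_center'):
        for r in mark_of(th,c)[:1]: print(n,th,np.round(r['at'],4),round(r['conf'],2))
```

```text
19.1833 pos [ 0.484  -0.182   0.0751] rot [3.1382 0.0008 1.0949] q [ 0.5896  0.1516 -0.3035  1.9204  0.0529  1.0739 -0.2116] gap 35.67935812762675 39.95586807786822 F [-0.6889  0.0585  0.6387] r 0.5170466239835682 az -20.6073828342203 tipaz -27.268791235227056
tilt deg 0.19703389907378 tip az -40.52505171213674
scene cover_center [ 0.4865 -0.1784  0.1097] 0.78
wrist cover_center [ 0.4908 -0.178   0.112 ] 0.8
```

carry_out:
  increments:
    - [0, 0, -0.8, 0, 30]
    - [0, 0, -0.8, 0, 30]
    - [0, 0, -0.8, 0, 30]
    - [0, 0, -0.5, 0, 30]
    - [0, 0, 0, 0, 30]

```text
t: 20.05
position: [0.4831, -0.1814, 0.0011]
ee_rot: [3.139, 0.002, 1.096]
force: [-1.5, -0.4, 0.0]
finger_gap: 0.417
finger_force: 40.0
```

carry_out:
  increments:
    - [0, 0, -0.1, 0, 30]
    - [0, 0, -0.08, 0, 30]
    - [0, 0, 0, 0, 30]

```text
t: 20.3
position: [0.4863, -0.1826, 0.0]
ee_rot: [3.133, 0.001, 1.096]
force: [0.7, 0.3, -0.1]
finger_gap: 0.418
finger_force: 40.0
```

```bash
python3 st.py
```

```text
20.3 pos [ 0.4863 -0.1826  0.    ] rot [3.1326 0.001  1.0957] q [ 0.5752  0.2479 -0.2965  1.9816  0.0939  0.916  -0.2445] gap 35.679624494992616 39.99095040235261 F [ 0.7271  0.2794 -0.1393] r 0.5194098788012977 az -20.580702245960286 tipaz -27.22008934337876
tilt deg 0.5211328176672619 tip az -33.77049186773016
```

carry_out:
  increments:
    - [0, 0, -0.2, 0, 30]
    - [0, 0, 0, 0, 30]

```text
t: 20.47
position: [0.4856, -0.1824, -0.0058]
ee_rot: [3.134, 0.001, 1.096]
force: [-0.3, 0.5, -0.7]
finger_gap: 0.418
finger_force: 40.0
```

```bash
python3 st.py
python3 - <<'E'
from h import *
c=shot('scene')
for r in mark_of('cover_center',c)[:1]: print(np.round(r['at'],4),round(r['conf'],2))
c=shot('wrist')
for r in mark_of('cover_center',c)[:1]: print(np.round(r['at'],4),round(r['conf'],2))
E
```

```text
20.4667 pos [ 0.4856 -0.1824 -0.0058] rot [3.1337 0.0011 1.0956] q [ 0.5741  0.2559 -0.2956  1.9858  0.0972  0.9053 -0.2471] gap 35.66506787332109 40.00417640480009 F [-0.349   0.5328 -0.6777] r 0.5187482664608565 az -20.58594986877544 tipaz -27.226462007978043
tilt deg 0.4569203366576375 tip az -35.4207516211542
[ 0.4877 -0.1775  0.0264] 0.74
[ 0.4877 -0.1798  0.0326] 0.68
```

carry_out:
  increments:
    - [0, 0, -0.08, 0, 30]
    - [0, 0, 0, 0, 30]

```text
t: 20.83
position: [0.4855, -0.1823, -0.0079]
ee_rot: [3.134, 0.001, 1.096]
force: [0.3, 0.2, -0.8]
finger_gap: 0.411
finger_force: 40.0
```

carry_out:
  increments:
    - [0, 0, -0.06, 0, 30]
    - [0, 0, 0, 0, 30]

```text
t: 21.0
position: [0.4854, -0.1822, -0.0095]
ee_rot: [3.134, 0.001, 1.096]
force: [-1.1, -0.1, -0.5]
finger_gap: 0.412
finger_force: 40.0
```

carry_out:
  increments:
    - [0, 0, -0.06, 0, 30]
    - [0, 0, 0, 0, 30]

```text
t: 21.17
position: [0.4857, -0.1824, -0.0108]
ee_rot: [3.134, 0.001, 1.096]
force: [0.1, -0.6, 0.3]
finger_gap: 0.416
finger_force: 40.0
```

carry_out:
  increments:
    - [0, 0, -0.04, 0, 30]
    - [0, 0, 0, 0, 30]

```text
t: 21.33
position: [0.4857, -0.1826, -0.011]
ee_rot: [3.134, 0.001, 1.096]
force: [-2.0, 0.3, 5.0]
finger_gap: 0.415
finger_force: 39.9
```

carry_out:
  increments:
    - [0, 0, -0.04, 0, 30]
    - [0, 0, 0, 0, 30]

```text
t: 21.5
position: [0.4859, -0.1827, -0.0114]
ee_rot: [3.134, 0.002, 1.096]
force: [-3.6, 0.7, 9.9]
finger_gap: 0.416
finger_force: 39.0
```

```bash
python3 st.py
```

```text
21.5 pos [ 0.4859 -0.1827 -0.0114] rot [3.1336 0.0017 1.0956] q [ 0.5725  0.2648 -0.2944  1.9885  0.1016  0.8941 -0.2505] gap 35.56496410771183 38.963418596831616 F [-3.5585  0.7038  9.9056] r 0.5191229633023633 az -20.60811441263863 tipaz -27.226880335092787
tilt deg 0.46897406909466915 tip az -38.867669159513234
```

carry_out:
  increments:
    - [0, 0, 0.04, 0, 40]
    - [0, 0, 0, 0, 46]
    - [0, 0, 0, 0, 52]
    - [0, 0, 0, 0, 60]
    - [0, 0, 0, 0, 66]

```text
t: 21.92
position: [0.4855, -0.1822, -0.0119]
ee_rot: [3.134, 0.001, 1.096]
force: [-0.8, 1.3, 0.2]
finger_gap: 0.774
finger_force: 0.0
```

carry_out:
  increments:
    - [0, 0, 0.4, 0, 66]
    - [0, 0, 0.8, 0, 66]
    - [0, 0, 1, 0, 66]
    - [0, 0, 1, 0, 66]
    - [0, 0, 1, 0, 66]

```text
t: 22.33
position: [0.4855, -0.1822, 0.095]
ee_rot: [3.134, 0.001, 1.096]
force: [-0.2, -0.5, 0.2]
finger_gap: 0.777
finger_force: 0.0
```

Run:
```python
from h import *
exec(open('st.py').read())
for n in('scene','wrist','top'):
    c=shot(n)
    for th in('cover_center','fuse_center','bin_mouth'):
        for r in mark_of(th,c)[:1]: print(n,th,np.round(r['at'],4),round(r['conf'],2),px(c,r['at']).round())
p=np.load('base.npy')
from fit4 import frame
R=frame(p)
print('fuse by fit +6',p[:3]+R@[-.0,0,.030])
```

```text
22.3333 pos [ 0.4855 -0.1822  0.095 ] rot [3.1338 0.001  1.0959] q [ 0.5919  0.1299 -0.305   1.9006  0.0461  1.1101 -0.2058] gap 66.38953181805915 0.0 F [-0.2313 -0.4875  0.2426] r 0.5185493450085854 az -20.566481995785722 tipaz -27.210915507796614
tilt deg 0.4478618727906289 tip az -34.43998249013735
scene cover_center [ 0.4886 -0.1772  0.0233] 0.56 [304. 227.]
scene fuse_center [0.5147 0.0153 0.0897] 0.43 [247. 261.]
scene bin_mouth [ 0.4525 -0.3615  0.1174] 0.57 [354. 152.]
wrist cover_center [ 0.4883 -0.1811  0.0263] 0.75 [281. 208.]
top fuse_center [0.5151 0.0151 0.0852] 0.68 [183. 208.]
top bin_mouth [ 0.4518 -0.3642  0.1155] 0.79 [393. 248.]
fuse by fit +6 [0.5175 0.0167 0.0831]
```

carry_out:
  increments:
    - [0, 0.4, 0.8, 0.9, 60]
    - [0, 0.5, 0.8, 1, 50]
    - [0.1, 0.5, 0.8, 1, 40]
    - [0.1, 0.5, 0.8, 1, 26]
    - [0.1, 0.5, 0.5, 1, 26]

```text
t: 23.35
position: [0.4939, -0.1218, 0.1877]
ee_rot: [3.132, 0.002, 1.614]
force: [1.0, -0.3, 0.1]
finger_gap: 0.307
finger_force: 0.0
```

carry_out:
  increments:
    - [0.1, 0.55, 0, 1, 26]
    - [0.1, 0.55, 0, 1, 26]
    - [0.1, 0.55, 0, 1, 26]
    - [0.1, 0.55, 0, 1, 26]
    - [0.1, 0.55, 0, 1, 26]

```text
t: 23.77
position: [0.5055, -0.0529, 0.1855]
ee_rot: [3.134, 0.001, 2.138]
force: [-0.3, 0.5, 0.9]
finger_gap: 0.303
finger_force: 0.0
```

carry_out:
  increments:
    - [0.1, 0.55, 0, 1, 26]
    - [0.1, 0.55, 0, 1, 26]
    - [0.1, 0.6, 0, 1, 26]
    - [0.1, 0.6, 0, 1, 26]
    - [0, 0, 0, 0.3, 26]

```text
t: 24.18
position: [0.5157, 0.008, 0.1857]
ee_rot: [3.132, 0.0, 2.592]
force: [-0.1, 0.6, 0.8]
finger_gap: 0.304
finger_force: 0.0
```

Run:
```python
from h import *
cams.camera('top')
exec(open('st.py').read())
for n in('scene','wrist'):
    c=shot(n)
    for th in('fuse_center','fuse_base'):
        for r in mark_of(th,c)[:1]: print(n,th,np.round(r['at'],4),round(r['conf'],2),px(c,r['at']).round())
```

```text
24.2333 pos [0.5156 0.0061 0.1855] rot [3.1335 0.0004 2.5896] q [ 0.4426  0.0638 -0.5182  1.7863  0.0262  1.2949  0.937 ] gap 26.277559666333968 0.0 F [ 0.2999 -0.1993  0.3853] r 0.5156115464399524 az 0.6784456956767451 tipaz 58.37096730008966
tilt deg 0.46665994025011237 tip az 55.677038989058794
scene fuse_center [0.5155 0.0142 0.0881] 0.5 [247. 261.]
scene fuse_base [0.516  0.0254 0.064 ] 0.87 [245. 273.]
wrist fuse_center [0.5147 0.015  0.0905] 0.64 [290. 195.]
wrist fuse_base [0.5183 0.0266 0.0648] 0.64 [301. 185.]
```

carry_out:
  increments:
    - [-0.02, 0.16, -0.9, 0, 26]
    - [-0.02, 0.16, -0.9, 0, 26]
    - [0, 0, -0.9, 0, 26]
    - [0, 0, -0.9, 0, 26]
    - [0, 0, 0, 0, 26]

```text
t: 24.95
position: [0.511, 0.0113, 0.0915]
ee_rot: [3.138, -0.006, 2.582]
force: [-1.3, -0.6, -0.7]
finger_gap: 0.305
finger_force: 0.0
```

```bash
python3 st.py
```

```text
24.95 pos [0.511  0.0113 0.0915] rot [ 3.1378 -0.0059  2.5816] q [ 0.4216  0.1444 -0.5245  1.905   0.073   1.1148  0.8801] gap 26.05183665211991 0.0 F [-1.2513 -0.5508 -0.679 ] r 0.5111124680585584 az 1.2681011958905213 tipaz 57.917006678647255
tilt deg 0.39948622926786864 tip az 115.43922758216043
```

carry_out:
  increments:
    - [0.13, 0.11, -0.3, 0, 26]
    - [0, 0, -0.3, 0, 26]
    - [0, 0, -0.3, 0, 26]
    - [0, 0, 0, 0, 26]

```text
t: 25.28
position: [0.5174, 0.0146, 0.0725]
ee_rot: [3.135, 0.0, 2.582]
force: [-0.1, 0.1, 0.3]
finger_gap: 0.308
finger_force: 0.0
```

```bash
python3 st.py
```

```text
25.2833 pos [0.5174 0.0146 0.0725] rot [3.1345 0.0001 2.5825] q [ 0.4105  0.1753 -0.5253  1.9154  0.0935  1.0716  0.8591] gap 26.26703761307871 0.0 F [-0.0914  0.1277  0.2655] r 0.5176233196812804 az 1.6124622573456069 tipaz 57.966304972385615
tilt deg 0.4037567283782421 tip az 57.551081342527056
```

carry_out:
  increments:
    - [-0.1, 0, -0.2, 0, 26]
    - [0, 0, -0.2, 0, 26]
    - [0, 0, -0.2, 0, 26]
    - [0, 0, 0, 0, 26]

```text
t: 25.62
position: [0.5146, 0.0146, 0.0573]
ee_rot: [3.135, -0.0, 2.583]
force: [-1.6, -0.1, -0.9]
finger_gap: 0.306
finger_force: 0.0
```

```bash
python3 st.py
```

```text
25.6167 pos [0.5146 0.0146 0.0573] rot [ 3.1348 -0.0001  2.5826] q [ 0.4078  0.1881 -0.5241  1.9359  0.1024  1.0406  0.8516] gap 26.09075475490679 0.0 F [-1.6318 -0.1178 -0.9071] r 0.5147730029047333 az 1.6202786587557014 tipaz 57.97407045240544
tilt deg 0.38938377758429754 tip az 58.867731749357496
```

carry_out:
  increments:
    - [0, 0, -0.16, 0, 26]
    - [0, 0, -0.16, 0, 26]
    - [0, 0, 0, 0, 26]

```text
t: 25.87
position: [0.5148, 0.0146, 0.0495]
ee_rot: [3.135, 0.0, 2.583]
force: [0.1, -0.5, -0.2]
finger_gap: 0.301
finger_force: 0.0
```

carry_out:
  increments:
    - [0, 0, 0, 0, 20]
    - [0, 0, 0, 0, 15]
    - [0, 0, 0, 0, 10]
    - [0, 0, 0, 0, 10]
  grip_force: 30

```text
t: 26.2
position: [0.5151, 0.0145, 0.0506]
ee_rot: [3.135, 0.001, 2.583]
force: [-2.0, -0.6, 4.3]
finger_gap: 0.188
finger_force: 26.9
```

```bash
python3 st.py
```

```text
26.2 pos [0.5151 0.0145 0.0506] rot [3.1347 0.0009 2.5826] q [ 0.4055  0.1971 -0.5231  1.9415  0.1089  1.0264  0.8466] gap 16.028369781844027 26.87042471487075 F [-1.9978 -0.5862  4.2743] r 0.5152825298016979 az 1.6072585289383488 tipaz 57.973063504352496
tilt deg 0.3997475719597445 tip az 50.72945937598965
```

carry_out:
  increments:
    - [0, 0, 0, 0, 10]
    - [0, 0, 0, 0, 10]
    - [-0.1, -0.16, 0.33, 0, 10]
    - [-0.1, -0.16, 0.33, 0, 10]
    - [-0.1, -0.16, 0.33, 0, 10]

```text
t: 26.62
position: [0.5079, 0.0024, 0.0758]
ee_rot: [3.133, 0.002, 2.583]
force: [1.1, 0.5, -1.0]
finger_gap: 0.165
finger_force: 27.1
```

carry_out:
  increments:
    - [-0.1, -0.16, 0.33, 0, 10]
    - [-0.1, -0.16, 0.5, 0, 10]
    - [0, 0, 0.8, 0, 10]
    - [0, 0, 0.8, 0, 10]
    - [0, 0, 0, 0, 10]

```text
t: 27.03
position: [0.5058, -0.0058, 0.1408]
ee_rot: [3.131, 0.008, 2.582]
force: [1.4, -0.4, 0.2]
finger_gap: 0.165
finger_force: 27.2
```

Run:
```python
from h import *
exec(open('st.py').read())
for n in('scene','wrist','top'):
    c=shot(n)
    for th in('fuse_center',)+(('bin_mouth','bin') if n!='scene' else()):
        for r in mark_of(th,c)[:1]: print(n,th,np.round(r['at'],4),round(r['conf'],2))
```

```text
27.0333 pos [ 0.5058 -0.0058  0.1408] rot [3.1306 0.0085 2.582 ] q [ 0.46    0.0674 -0.5136  1.8745  0.0312  1.1952  0.9476] gap 14.104614747252821 27.164276686962694 F [ 1.3549 -0.3546  0.1521] r 0.505818565985455 az -0.6515801069715299 tipaz 57.93892134790204
tilt deg 0.7946571640019076 tip az 20.23282133019941
scene fuse_center [ 0.5031 -0.0036  0.1759] 0.56
wrist fuse_center [ 0.5017 -0.0063  0.1755] 0.71
wrist bin_mouth [ 0.488  -0.1787  0.0255] 0.36
wrist bin [ 0.45   -0.3621 -0.0009] 0.69
top fuse_center [ 0.5043 -0.0038  0.1667] 0.6
top bin_mouth [ 0.4524 -0.364   0.1182] 0.74
top bin [ 0.4513 -0.3633 -0.0027] 0.65
```

carry_out:
  increments:
    - [-0.1, -0.4, 0.6, -0.5, 10]
    - [-0.14, -0.9, 0.5, -0.8, 10]
    - [-0.14, -1, 0.2, -0.9, 10]
    - [-0.14, -1, 0, -0.9, 10]
    - [-0.14, -1, 0, -0.9, 10]

```text
t: 27.95
position: [0.4864, -0.1139, 0.1687]
ee_rot: [3.134, 0.002, 2.16]
force: [-0.2, -0.2, -1.5]
finger_gap: 0.166
finger_force: 27.2
```

carry_out:
  increments:
    - [-0.15, -1, 0, -0.9, 10]
    - [-0.15, -1, 0, -0.9, 10]
    - [-0.15, -1, 0, -0.9, 10]
    - [-0.15, -1, 0, -0.9, 10]
    - [-0.15, -1, 0, -0.9, 10]

```text
t: 28.37
position: [0.4672, -0.2389, 0.168]
ee_rot: [3.134, 0.001, 1.688]
force: [-0.8, 1.0, -0.8]
finger_gap: 0.167
finger_force: 27.2
```

carry_out:
  increments:
    - [-0.16, -1, 0, -0.9, 10]
    - [-0.16, -1, 0, -0.2, 10]
    - [-0.16, -1, 0, 0, 10]
    - [-0.16, -1, 0, 0, 10]
    - [0, 0, 0, 0, 10]

```text
t: 28.78
position: [0.4488, -0.3446, 0.1677]
ee_rot: [3.136, 0.004, 1.572]
force: [-1.0, -0.1, -0.7]
finger_gap: 0.167
finger_force: 27.2
```

Run:
```python
from h import *
cams.camera('top')
exec(open('st.py').read())
for n in('scene','wrist'):
    c=shot(n)
    for th in('fuse_center','bin_mouth'):
        for r in mark_of(th,c)[:1]: print(n,th,np.round(r['at'],4),round(r['conf'],2))
# bin yaw from initial top picture
g=cv2.imread('pics/top0.png',0)[205:295,345:440]
l=cv2.createLineSegmentDetector().detect(g)[0][:,0]
for a in l:
    L=np.hypot(a[2]-a[0],a[3]-a[1])
    if L>30: print(a.round(),round(L),round(np.degrees(np.arctan2(a[3]-a[1],a[2]-a[0])),1))
```

```text
28.8333 pos [ 0.4499 -0.3414  0.1676] rot [3.1352 0.0015 1.5736] q [ 0.7742  0.1607 -0.1889  1.71    0.029   1.2677  0.582 ] gap 14.244388330362016 27.247153411153704 F [ 0.2504 -0.0807 -1.2457] r 0.5647490793377972 az -37.19530076503875 tipaz 0.16194168058854075
tilt deg 0.37431867662778995 tip az -12.785310012247233
scene fuse_center [ 0.4503 -0.3392  0.2025] 0.5
scene bin_mouth [ 0.4516 -0.3655  0.1162] 0.75
wrist fuse_center [ 0.4526 -0.338   0.2058] 0.63
wrist bin_mouth [ 0.4503 -0.3642  0.1202] 0.7
[89. 87. 90.  1.] 86 -89.2
[14. 16. 18. 79.] 64 86.8
[ 6. 48.  3. 16.] 33 -96.3
[76. 69. 26. 71.] 50 177.2
[ 1. 85. 87. 88.] 86 1.6
[22. 18. 72. 16.] 50 -2.4
[72. 12. 77. 74.] 62 85.7
[19. 79. 59. 77.] 40 -3.1
[23. 69. 21. 19.] 50 -92.9
```

carry_out:
  increments:
    - [0.04, -0.5, 0, 0.3, 10]
    - [0, -0.5, 0, 0, 10]
    - [0, 0, -0.6, 0, 10]
    - [0, 0, -0.6, 0, 10]
    - [0, 0, -0.6, 0, 10]

```text
t: 29.55
position: [0.4527, -0.3636, 0.123]
ee_rot: [3.133, 0.002, 1.608]
force: [0.7, -0.5, -0.7]
finger_gap: 0.167
finger_force: 27.2
```

carry_out:
  increments:
    - [0, 0, -0.6, 0, 10]
    - [0, 0, -0.6, 0, 10]
    - [0, 0, -0.6, 0, 10]
    - [0, 0, -0.5, 0, 10]
    - [0, 0, 0, 0, 10]

```text
t: 29.97
position: [0.4509, -0.3618, 0.0629]
ee_rot: [3.138, -0.002, 1.609]
force: [-0.4, 0.4, -1.1]
finger_gap: 0.166
finger_force: 27.3
```

```bash
python3 st.py
```

```text
29.9667 pos [ 0.4509 -0.3618  0.0629] rot [ 3.1378 -0.002   1.6085] q [ 0.787   0.279  -0.1779  1.7889  0.051   1.0765  0.6294] gap 14.197363180564903 27.280258177779615 F [-0.4205  0.38   -1.0564] r 0.5780683881681977 az -38.744079247729964 tipaz 2.160403544336944
tilt deg 0.2462261102849452 tip az 29.75483915040116
```

carry_out:
  increments:
    - [0, 0, -0.2, 0, 10]
    - [0, 0, 0, 0, 24]
    - [0, 0, 0, 0, 34]
    - [0, 0, 0, 0, 36]
    - [0, 0, 0, 0, 36]

```text
t: 30.38
position: [0.4531, -0.3633, 0.0617]
ee_rot: [3.133, 0.002, 1.609]
force: [0.1, -0.4, 0.6]
finger_gap: 0.423
finger_force: 0.2
```

carry_out:
  increments:
    - [0, 0, 0, 0, 36]
    - [0, 0, 0, 0, 36]
    - [0, 0, 0, 0, 36]
    - [0, 0, 0, 0, 36]
    - [0, 0, 0, 0, 36]

```text
t: 30.8
position: [0.4526, -0.3629, 0.0608]
ee_rot: [3.134, 0.001, 1.609]
force: [-0.9, -0.7, 0.4]
finger_gap: 0.419
finger_force: 0.2
```

Run:
```python
from h import *
exec(open('st.py').read())
for n in('scene','wrist','top'):
    c=shot(n)
    for th in('fuse_center','bin_mouth'):
        for r in mark_of(th,c)[:1]: print(n,th,np.round(r['at'],4),round(r['conf'],2))
    for r in recognise('flap',c)[:1]: print(n,'flap',np.round(r['at'],4),round(r['conf'],2))
```

```text
30.8 pos [ 0.4526 -0.3629  0.0608] rot [3.1339 0.0012 1.6088] q [ 0.7867  0.2814 -0.178   1.7906  0.0519  1.0676  0.6287] gap 35.781200389250984 0.19853178702760488 F [-0.8701 -0.6809  0.3581] r 0.5801366179746342 az -38.72041338207017 tipaz 2.17535924734905
tilt deg 0.44652072806372384 tip az -6.986838658281382
scene bin_mouth [ 0.4511 -0.3602  0.1171] 0.78
scene flap [ 0.4702 -0.379   0.0901] 0.62
wrist bin_mouth [ 0.4493 -0.3652  0.1221] 0.82
wrist flap [ 0.4673 -0.3529  0.0891] 0.83
top fuse_center [0.5227 0.0292 0.0657] 0.63
top bin_mouth [ 0.454  -0.3657  0.1173] 0.61
top flap [ 0.4671 -0.3421  0.0873] 0.66
```

carry_out:
  increments:
    - [0, 0, 0, 0, 46]
    - [0, 0, 0, 0, 50]
    - [0, 0, 0, 0, 50]
    - [0, 0, 0.2, 0, 50]
    - [0, 0, 0.3, 0, 50]

```text
t: 31.82
position: [0.4521, -0.3624, 0.0729]
ee_rot: [3.135, -0.0, 1.609]
force: [-0.7, -0.3, -0.6]
finger_gap: 0.589
finger_force: 0.1
```

carry_out:
  increments:
    - [0, 0, 0.5, 0, 50]
    - [0, 0, 0.8, 0, 50]
    - [0, 0, 1, 0, 50]
    - [0, 0, 1, 0, 50]
    - [0, 0, 1, 0, 50]

```text
t: 32.23
position: [0.453, -0.3628, 0.1836]
ee_rot: [3.132, 0.002, 1.609]
force: [0.4, -0.6, 0.5]
finger_gap: 0.585
finger_force: 0.0
```

Run:
```python
from h import *
exec(open('st.py').read())
for n in('scene','wrist','top'):
    c=shot(n)
    for th in('fuse_center','cover_center'):
        for r in mark_of(th,c)[:1]: print(n,th,np.round(r['at'],4),round(r['conf'],2))
    for r in recognise('flap',c)[:1]: print(n,'flap',np.round(r['at'],4),round(r['conf'],2))
    for r in recognise('fuse_center',c)[:1]: print(n,'fuse',np.round(r['at'],4),round(r['conf'],2))
```

```text
32.2333 pos [ 0.453  -0.3628  0.1836] rot [3.1324 0.0022 1.6091] q [ 0.7918  0.1813 -0.1804  1.6537  0.0296  1.3009  0.645 ] gap 49.991257012447555 0.0 F [ 0.3784 -0.567   0.5087] r 0.5804252945165632 az -38.69100857095828 tipaz 2.1962507831929656
tilt deg 0.5402500898714961 tip az -11.307770794576443
scene fuse_center [ 0.4886 -0.1782  0.0227] 0.33
scene cover_center [ 0.4873 -0.1773  0.0232] 0.56
scene flap [ 0.4509 -0.3671  0.1152] 0.59
wrist flap [ 0.4535 -0.362   0.1137] 0.78
top cover_center [ 0.488  -0.1806  0.0259] 0.63
top flap [ 0.4507 -0.3547  0.1142] 0.69
```

Run:
```python
from h import *
c=shot('wrist')
B=np.array([.4515,-.364,.115])
pts=np.array([px(c,B+[a,b,0]) for a,b in((.032,.03),(.032,-.03),(-.032,-.03),(-.032,.03))],np.int32)
m=np.zeros(c['image'].shape[:2],np.uint8);cv2.fillConvexPoly(m,pts,1)
v=c['image'][m>0];print(pts.tolist(),v.mean(0),v.std(0),np.percentile(v.max(1),[1,50,90,99,100]))
```

```text
[[319, 179], [313, 245], [241, 243], [241, 176]] [134.4866 133.6637 133.5708] [3.8898 3.7495 3.4036] [128.   134.   139.   148.63 155.  ]
```

The flap area is uniform, so no fuse is lying on it. Handing in.

```bash
python3 -c "
from h import *
print(env.close_job())"
```

```text
the job is handed in; nothing more can be done
None
```

I handed the job in at about 32 s (limit 58 s). The cover is in the tray, reading flat and open side down. The fuse went through the flap, which reads as shut again; I couldn't see inside the bin, but nothing is lying on the flap.

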